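Hang the second blue glaze sample beside the first

ROBOT

A 7-joint arm with a two-finger parallel gripper is mounted at the origin on the work surface. World frame = base frame: x ahead of the robot, y to its left, z up, the work surface at z = 0. Lengths are in m, angles in degrees, forces in N, time in s.
With the tool pointing down it reaches from about 0.4 to 0.9 m from the base axis. Payload 5.5 kg.
Tool frame: the origin (TCP) lies at the centre of the arm's flange, where the gripper is bolted on; the fingertips stand 173 mm ahead of it and the grasp point (between the pads) lies 155 mm ahead of it; x points along the fingers, z is the direction in which the jaws open and shut, and the axes are right-handed (so a half turn about x gives the same grasp; the last joint's range is limited). The gripper opens to 85 mm and grips with 20 to 120 N. Pads are 22 mm wide; open, the fingers measure 114 mm over their backs; the gripper's body (76 mm by 85 mm) begins 54 mm behind the grasp point. The pads swing forward as they close: fully open they stand 13 mm farther back than shut.
Start: joints at [92.258, 28.699, -24.465, 88.831, 12.651, 65.22, -12.049], TCP at [0.144, -0.634, 0.405] pointing down, gripper open.
Joint ranges: [-164.97, 164.97], [-17.58, 116.51], [-87.97, 89.64], [11.32, 138.91], [-80.73, 260.73], [10.89, 115.49], [-147.41, 147.41]. Speed limits (degrees/s): [147.25, 147.25, 180, 180, 180, 180, 180].

INTERFACE

Orientations are given as [roll, pitch, yaw] about the fixed x, y, z axes, in that order (R = Rz(yaw) Ry(pitch) Rx(roll)).
In Python, from workcell import readout, viewer, job gives the robot as it stands.
- The arm moves only by the tool jog_arm, never from a script. Its argument "deltas" is a list that holds one entry, the list of rows, each a list of 7 numbers: the shift along the world's x, y, z in cm, then the turn, a rotation vector about the world's x, y, z in rad, then the finger opening in cm, from 0 to 8.54. In form: [[[tx, ty, tz, wx, wy, wz, grip], ...]]. A call has exactly 10 rows; each row is the pose to reach, as a shift and turn from the pose commanded when the call began; what a row does not reach only later rows make up. A row lasts 1/8 s, in which the tool goes at most 62.5 mm and 10.7 degrees, less where a joint would pass 70% of its speed; a pose out of reach is approached as far as the arm can. A call with a gripper value outside its range is refused whole. The fingers move at their own pace and stop on an object; "force" is the grip in N (left out, the last holds). Time passes only in rows, so rows that repeat a pose let the fingers close, or fill a call up. It gives the time, the measured TCP pose, the force and the opening at its end, in the units of the state.
- readout.sense(): the state, without advancing time (a new reading comes with each control period).
- viewer.camera(name): name is "scene" or "top"; returns a dict with "color" (400x640x3 uint8, red, green, blue), "fx", "fy", "cx", "cy" (pixels), "k1" (the pictures are not rectified: a ray, as slopes to the right and down, at radius r is drawn at 1 + k1 r^2 times it, then the intrinsics apply), "R" (3x3) and "t" (3): a world point X has camera coordinates R X + t. Camera axes: x right, y down, z forward; pixel columns grow to the right and rows downward; lengths in m; the calibration is good to about 2 mm. A picture is of the moment at which its call begins. There is no depth.
- job.finish_job(): hands the job in, once; it reports no verdict.
The state is a dict: "clock": time; "joint_pos": joint angles; "joint_vel": joint speeds; "tau": joint torques, N m; "ee_pos": TCP position; "tool_rot": TCP orientation; "force": force on the tool from outside, world axes, zero at the start; "torque": the same for the moment, N m; "gripper_width": finger opening in m.
Only numpy, scipy, OpenCV 4.12 (cv2) and the standard library are available. Lean on these libraries where they do the work, as an engineer would, in place of code of your own. Each camera call takes 0.05 s, during which the arm holds its last target. There are 200 camera calls.

TASK

Take the blue glaze sample tile out of the wooden rack and hang it by its hole on the hook that already carries a blue tile, in front of that one, and leave it hanging freely. Do not knock the tile already there off or shove it along the hook, and leave everything else as it is.

Things in the scene. Friction and masses are not known exactly. Their poses are not given: they have to be found in the camera images.
- blue_new_center (a point): Centre of the new blue tile: glazed ceramic slab with bare terracotta foot, 10 mm thick (x), 56 mm wide (y), 100 mm tall (z), about 140 g, both faces alike, a round 28 mm hole near its top. Starts upright in a rack slot, lowest 25 mm in the slot with 1.5 mm play on each face, centre 60 mm above the table, side edges bare above the slot; draws straight up.
- blue_new_hole (a point): Centre of the new blue tile's hole (28 mm diameter, right through the 10 mm thickness, along x), 26 mm above the tile's centre, 24 mm below its top edge. Axes as the tile's.
- blue_first_center (a point): Centre of the first blue tile, identical to the new one. It already hangs on the blue hook, its thickness (x) along the bar, its centre 12 to 32 mm from the bar's middle towards the post.
- blue_first_hole (a point): Centre of the first blue tile's 28 mm hole, 26 mm above that tile's centre.
- ochre_new_center (a point): Centre of a mustard-yellow tile of the same shape and size, in the other slot of the rack, 60 mm (along the tiles' thickness) from the new blue one. It stays there.
- ochre_first_center (a point): Centre of a mustard-yellow tile of the same shape and size, hanging on the other hook. It stays there.
- blue_hook (a point): Middle of the straight level steel bar (8 mm thick) of the blue hook, on its axis, 150 mm above the table. +x runs along the bar to the post (50 mm away, 12 mm thick, no higher than the bar); -x to the free end, towards the robot: straight for 50 mm, then bent up 45 degrees, ending 63 mm out and 13 mm above the axis. Fixed; wooden base 150 x 110 x 18 mm. A hanging tile's hole centre lies 10 mm below the axis.
- ochre_hook (a point): Middle of the straight level steel bar (8 mm thick) of the other (yellow tile's) hook, on its axis, 150 mm above the table. +x runs along the bar to the post (50 mm away, 12 mm thick, no higher than the bar); -x to the free end, towards the robot: straight for 50 mm, then bent up 45 degrees, ending 63 mm out and 13 mm above the axis. Fixed; wooden base 150 x 110 x 18 mm. 
- rack: Light wooden rack, 120 mm (x) x 70 mm (y) x 35 mm high, fixed to the table, with two slots along its y at x = -30 and +30 mm, each 13 mm wide and 25 mm deep. Origin at the centre of its underside.
- mug: White mug, 80 mm across, 90 mm tall, to be left alone. Origin under its centre.
- bowl: Terracotta bowl, 120 mm across, 60 mm tall, to be left alone. Origin under its centre.
- saucer: Blue saucer, 140 mm across, 20 mm tall, to be left alone. Origin under its centre.
- brush: Wooden-handled glaze brush lying on the table, to be left alone.
- vase: Brown clay vase, 92 mm across, 135 mm tall, to be left alone. Origin under its centre.
- blue_new: The same new blue tile; origin at the centre of its lower edge.
- blue_first: The same first blue tile; origin at the centre of its lower edge.
Things that resemble listed ones, but are neither listed nor needed, are in the scene too. Leave any green or turquoise look-alike of the part that bears blue_hook alone.

How it is judged:
By the outcome, as a careful person would: the job done as asked, in the order asked, and still so for the second after the job is handed in, with the robot touching nothing.
It also fails if it takes over 53 s, if anything falls off the work surface, if the arm or the gripper's body presses on something with over 40 N, if the wrist force passes 120 N, or if a joint passes its speed limit or range.

## Working session

There is one attempt and no reset: what is moved stays moved. The work goes in short steps, Python scripts to look and compute and a tool call to move; the robot and the scene stay as the last step left them, time stands still between calls to the robot, and variables do not carry over. Pictures are saved under pics/ and viewed, about 8 in all and at most 12, crops included, and the job is handed in when it is done.

Besides the shell and the picture viewer there is one more tool, called after "Call:" as a command line: name --argument value ..., lists and objects as JSON in quotes. jog_arm: Moves the arm, as the interface text tells. Its arguments: {"type":"object","properties":{"deltas":{"type":"array","items":{"type":"array","items":{"type":"array","items":{"type":"number"}}}},"force":{"type":"number"}},"required":["deltas"]}

```bash
mkdir -p pics; cat > h.py <<'E'
import numpy as np, cv2
from workcell import readout, viewer, job
def cam(n,save=None):
    c=viewer.camera(n)
    for k in('R','t'): c[k]=np.array(c[k])
    if save: cv2.imwrite(f'pics/{save}.png',c['color'][...,::-1])
    return c
def proj(c,X):
    p=c['R']@np.asarray(X,float)+c['t']; s=p[:2]/p[2]; s=s*(1+c['k1']*(s@s))
    return np.array([c['fx']*s[0]+c['cx'],c['fy']*s[1]+c['cy']])
def ray(c,u,v):
    d=np.array([(u-c['cx'])/c['fx'],(v-c['cy'])/c['fy']]);s=d.copy()
    for _ in range(30): s=d/(1+c['k1']*(s@s))
    return -c['R'].T@c['t'], c['R'].T@np.array([s[0],s[1],1])
def atz(c,u,v,z):
    o,d=ray(c,u,v); return o+d*(z-o[2])/d[2]
def tri(c1,p1,c2,p2):
    o1,d1=ray(c1,*p1);o2,d2=ray(c2,*p2)
    A=np.stack([d1,-d2],1);s=np.linalg.lstsq(A,o2-o1,rcond=None)[0]
    a,b=o1+s[0]*d1,o2+s[1]*d2
    return (a+b)/2,np.linalg.norm(a-b)
E
python3 - <<'E'
from h import *
print(readout.sense())
for n in('scene','top'):
    c=cam(n,n+'0'); print(n,{k:np.round(c[k],3).tolist() for k in c if k!='color'}, -c['R'].T@c['t'])
E
```

```text
{'clock': 0.0, 'joint_pos': array([ 92.25860198,  28.7548178 , -24.45311677,  88.89283047,
        12.64868939,  65.21929205, -12.04767349]), 'joint_vel': array([ 0.01803674, -0.02277672, -0.04178634, -0.00594416,  0.02119581,
        0.0623189 , -0.01609928]), 'tau': array([ 6.72254664e-04, -5.69528747e+01, -5.81580251e+00, -2.80943191e+01,
        1.06012574e-02,  1.22712451e-02, -9.83536069e-06]), 'ee_pos': array([ 0.14411598, -0.63344894,  0.40363774]), 'tool_rot': array([177.037729  ,  89.88604229,  99.86328267]), 'force': array([ 0.45593486,  0.19571634, -0.98552718]), 'torque': array([ 0.06544536, -0.00727914, -0.02038573]), 'gripper_width': 0.08489287425504805}
scene {'fx': 473.06, 'fy': 473.06, 'cx': 316.746, 'cy': 202.694, 'k1': -0.052, 'R': [[-0.725, 0.689, 0.014], [0.49, 0.53, -0.692], [-0.484, -0.495, -0.721]], 't': [0.378, -0.176, 1.815]} [1.23943518 0.73194344 1.18226359]
top {'fx': 389.377, 'fy': 389.377, 'cx': 318.236, 'cy': 202.086, 'k1': -0.073, 'R': [[-0.025, -0.999, 0.028], [-0.993, 0.021, -0.118], [0.118, -0.031, -0.993]], 't': [-0.005, 0.54, 1.305]} [0.38212738 0.02314033 1.35909687]
```

View pics/scene0.png

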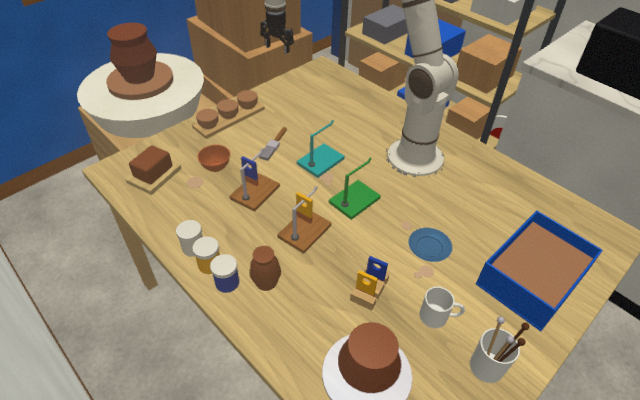

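View pics/top0.png

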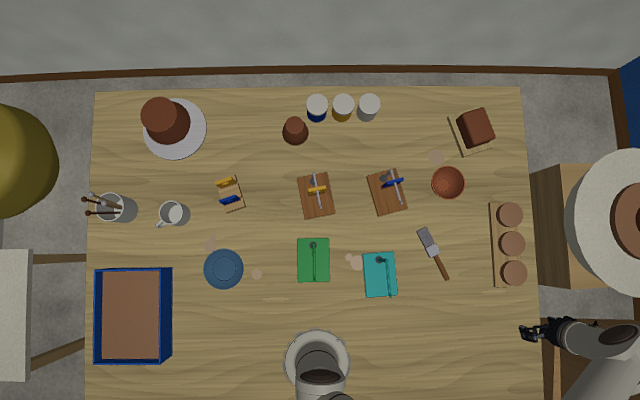

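The scene and top views (2 pictures so far) show these:

- **Blue hook candidates:** wooden base at top (388,190) / scene (255,188), carrying a blue tile. The others are wooden with a yellow tile at top (317,193), green at (313,259) and turquoise at (380,273). The first fits: it is wooden and carries a blue tile.
- **New tile:** blue, in the rack at top (230,199) / scene (377,268). The yellow one beside it stays.

Next I'll confirm these in enlarged crops.

```bash
python3 - <<'E'
import cv2,numpy as np
s=cv2.imread('pics/scene0.png');t=cv2.imread('pics/top0.png')
def cr(im,x,y,w,h,f): return cv2.resize(im[y:y+h,x:x+w],None,fx=f,fy=f,interpolation=cv2.INTER_CUBIC)
a=np.hstack([cr(s,225,145,60,70,6),cr(s,345,245,60,70,6)])
b=np.hstack([cr(t,360,160,60,60,6),cr(t,205,165,60,60,6)])
cv2.imwrite('pics/cs.png',a);cv2.imwrite('pics/ct.png',b)
E
```

```text
(no output)
```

View pics/cs.png

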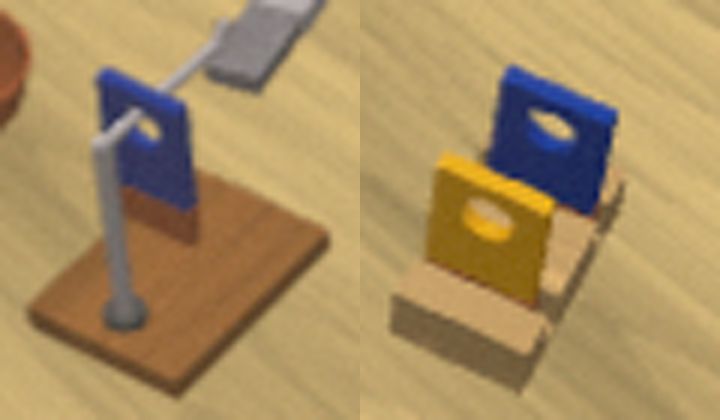

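View pics/ct.png

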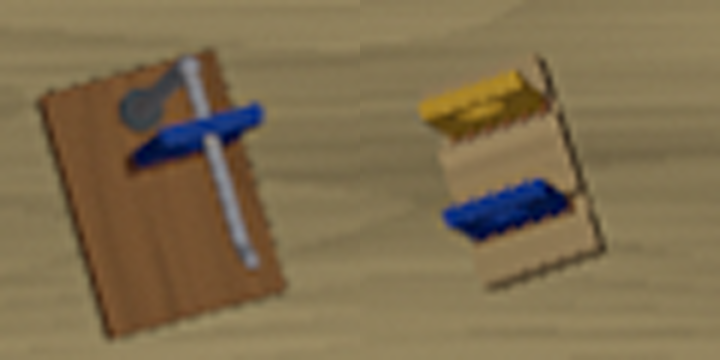

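```bash
cat > fit.py <<'E'
from h import *
from scipy.optimize import minimize, least_squares
F=6
def prep(c,box):
    x,y,w,h=box; im=cv2.resize(c['color'][y:y+h,x:x+w],None,fx=F,fy=F,interpolation=cv2.INTER_CUBIC)
    hsv=cv2.cvtColor(im,cv2.COLOR_RGB2HSV); H,S,V=cv2.split(hsv)
    blue=(H>105)&(H<130)&(S>120); yel=(H>15)&(H<30)&(S>190)
    grey=(S<60)
    return blue,cv2.dilate((yel|grey).astype(np.uint8),np.ones((9,9)))>0
def pts(p,L):
    x,y,a=p; c,s=np.cos(a),np.sin(a); L=np.asarray(L,float)
    return np.c_[x+c*L[:,0]-s*L[:,1],y+s*L[:,0]+c*L[:,1],L[:,2]]
def px(c,box,W): return ((np.array([proj(c,X) for X in W])-np.array(box[:2])+.5)*F-.5)
def model(c,box,p,z0,z1,zh):
    m=np.zeros((box[3]*F,box[2]*F),np.uint8)
    q=px(c,box,pts(p,[[i*.005,j*.028,z] for i in(-1,1) for j in(-1,1) for z in(z0,z1)]))
    cv2.fillConvexPoly(m,np.round(cv2.convexHull(q.astype(np.float32))*16).astype(np.int32),1,shift=4)
    t=np.linspace(0,2*np.pi,40); k=None
    for i in(-1,1):
        n=np.zeros_like(m); q=px(c,box,pts(p,np.c_[0*t+i*.005,.014*np.cos(t),zh+.014*np.sin(t)]))
        cv2.fillPoly(n,[np.round(q*16).astype(np.int32)],1,shift=4); k=n if k is None else k&n
    return (m>0)&(k==0)
def fit(views,p0,zf,free):
    d=[(c,b,*prep(c,b)) for c,b in views]
    def cost(v):
        q=np.array(p0)+np.array(v[:3])*[.01,.01,.1]; zz=zf(v[3:])
        return sum((((model(c,b,q,*zz)^bl)&~dc).sum())/F/F for c,b,bl,dc in d)
    best=min((minimize(cost,np.r_[s,np.zeros(free)],method='Nelder-Mead',options=dict(initial_simplex=np.vstack([np.r_[s,np.zeros(free)]]+[np.r_[s,np.zeros(free)]+e for e in np.eye(3+free)*.7]),xatol=.01)) for s in ([0,0,0],[.5,-.5,.5],[-.5,.5,-.5])),key=lambda r:r.fun)
    return np.array(p0)+best.x[:3]*[.01,.01,.1],best.x[3:],best.fun,[bl.sum()/F/F for _,_,bl,_ in d]
E
python3 - <<'E'
from fit import *
S=cam('scene');T=cam('top')
# initial: top-edge centres
print('rack tile init',atz(T,205+135/6,165+197/6,.11),'hang',atz(T,360+200/6,160+125/6,.164))
a=atz(T,205+135/6,165+197/6,.11)
vs=[(S,(345,245,60,70)),(T,(205,165,60,60))]
for w in(vs,vs[:1],vs[1:]):
    print('new',fit(w,[a[0],a[1],.3],lambda v:(.035,.11,.086),0))
b=atz(T,360+200/6,160+125/6,.164)
vs=[(S,(225,145,60,70)),(T,(360,160,60,60))]
for w in(vs,vs[:1],vs[1:]):
    print('first',fit(w,[b[0],b[1],.3],lambda v:(.09+.01*v[0],.164,.14),1))
# hook from clicked points
f=lambda X,Y,x,y:np.array([x+(X+.5)/6-.5,y+(Y+.5)/6-.5])
ob=[(S,f(105,138,225,145),[.05,0,.15]),(S,f(222,30,225,145),[-.063,0,.163]),(T,f(190,63,360,160),[.05,0,.15]),(T,f(252,264,360,160),[-.063,0,.163])]
r=least_squares(lambda p:np.concatenate([proj(c,pts(p,[L])[0])-u for c,u,L in ob]),[b[0]-.02,b[1],.3])
print('hook',r.x,np.round(r.fun,1))
E
```

```text
rack tile init [0.5501362 0.2772562 0.11     ] hang [ 0.58570491 -0.25108183  0.164     ]
new (array([0.55029771, 0.27843741, 0.36462677]), array([], dtype=float64), np.float64(3.888888888888889), [np.float64(283.5), np.float64(106.08333333333333)])
new (array([0.54704648, 0.27398405, 0.35586955]), array([], dtype=float64), np.float64(0.16666666666666666), [np.float64(283.5)])
new (array([0.55135134, 0.28172016, 0.30402954]), array([], dtype=float64), np.float64(0.3333333333333333), [np.float64(106.08333333333333)])
first (array([ 0.58482439, -0.25681944,  0.24103627]), array([7.01991128]), np.float64(32.166666666666664), [np.float64(48.94444444444445), np.float64(83.75)])
first (array([ 0.58818392, -0.26000279,  0.17513549]), array([7.37096534]), np.float64(12.083333333333334), [np.float64(48.94444444444445)])
first (array([ 0.58769081, -0.25529858,  0.23789231]), array([1.11861916]), np.float64(2.2222222222222223), [np.float64(83.75)])
hook [ 0.57460846 -0.26099961  0.22379518] [-0.7  2.   1.2 -1.6  0.2 -0.1  0.4  0.1]
```

```bash
python3 - <<'E'
from fit import *
S=cam('scene');T=cam('top')
for c,box,P in[(S,(225,145,60,70),[(170,170),(110,110),(160,205),(300,270),(330,50)]),(S,(345,245,60,70),[(200,120),(170,180),(200,260),(300,150)]),(T,(360,160,60,60),[(200,128),(150,152),(100,200),(20,20)]),(T,(205,165,60,60),[(150,200),(110,230),(130,150),(20,20)])]:
    x,y,w,h=box; im=cv2.resize(c['color'][y:y+h,x:x+w],None,fx=F,fy=F,interpolation=cv2.INTER_CUBIC)
    hsv=cv2.cvtColor(im,cv2.COLOR_RGB2HSV); bl,dc=prep(c,box)
    print([(p,hsv[p[1],p[0]].tolist(),bool(bl[p[1],p[0]]),bool(dc[p[1],p[0]])) for p in P], dc.mean())
E
```

```text
[((170, 170), [116, 113, 90], False, False), ((110, 110), [118, 102, 90], False, False), ((160, 205), [9, 125, 106], False, False), ((300, 270), [16, 138, 94], False, False), ((330, 50), [20, 109, 190], False, False)] 0.14179232804232805
[((200, 120), [19, 77, 156], False, True), ((170, 180), [114, 187, 94], True, True), ((200, 260), [18, 122, 194], False, False), ((300, 150), [20, 110, 207], False, False)] 0.1372420634920635
[((200, 128), [110, 215, 129], True, False), ((150, 152), [110, 250, 56], True, False), ((100, 200), [15, 150, 107], False, False), ((20, 20), [22, 93, 146], False, False)] 0.07845679012345678
[((150, 200), [111, 214, 117], True, False), ((110, 230), [113, 255, 61], True, True), ((130, 150), [19, 103, 149], False, False), ((20, 20), [22, 90, 145], False, False)] 0.06852623456790123
```

```bash
sed -i 's/(S>120); yel/(S>75); yel/; s/(yel|grey).astype(np.uint8),np.ones((9,9))/yel.astype(np.uint8),np.ones((7,7))/' fit.py; python3 - <<'E'
from fit import *
S=cam('scene');T=cam('top')
vs=[(S,(345,245,60,70)),(T,(205,165,60,60))]
for w in(vs,vs[:1],vs[1:]):
    print('new',fit(w,[.55,.278,.3],lambda v:(.035,.11,.086),0))
vs=[(S,(225,145,60,70)),(T,(360,160,60,60))]
for w in(vs,vs[:1],vs[1:]):
    print('first',fit(w,[.586,-.256,.23],lambda v:(.09+.01*v[0],.164,.14),1))
r=readout.sense(); from scipy.spatial.transform import Rotation as Ro
print(Ro.from_euler('xyz',r['tool_rot'],degrees=True).as_matrix().round(3),r['ee_pos'])
E
```

```text
new (array([0.5491971 , 0.27701342, 0.30236506]), array([], dtype=float64), np.float64(59.5), [np.float64(304.47222222222223), np.float64(110.6388888888889)])
new (array([0.54927598, 0.27663638, 0.3322293 ]), array([], dtype=float64), np.float64(32.94444444444444), [np.float64(304.47222222222223)])
new (array([0.5496282 , 0.2801375 , 0.23867677]), array([], dtype=float64), np.float64(20.444444444444446), [np.float64(110.6388888888889)])
first (array([ 0.58773341, -0.25767182,  0.22102017]), array([0.69411691]), np.float64(88.83333333333333), [np.float64(189.88888888888889), np.float64(90.80555555555556)])
first (array([ 0.58773158, -0.25810906,  0.08216175]), array([0.82191205]), np.float64(54.94444444444445), [np.float64(189.88888888888889)])
first (array([ 0.58653593, -0.25457142,  0.26449777]), array([2.24135022]), np.float64(13.861111111111112), [np.float64(90.80555555555556)])
[[-0.     0.975  0.222]
 [ 0.     0.222 -0.975]
 [-1.     0.    -0.   ]] [ 0.14428645 -0.63374346  0.40456557]
```

```bash
python3 - <<'E'
from fit import *
S=cam('scene');T=cam('top')
def ov(c,box,items,f=8):
    x,y,w,h=box; im=cv2.resize(c['color'][y:y+h,x:x+w],None,fx=f,fy=f,interpolation=cv2.INTER_CUBIC)[...,::-1].copy()
    for p,L,col in items:
        q=(np.array([proj(c,X) for X in pts(p,L)])-np.array([x,y])+.5)*f-.5
        cv2.polylines(im,[np.round(q).astype(int)],False,col,1,cv2.LINE_AA)
    return im
def tile(z0,z1):
    b=[[-.005,-.028],[.005,-.028],[.005,.028],[-.005,.028],[-.005,-.028]]
    return [i+[z1] for i in b]+[i+[z0] for i in b]
rk=lambda z:[[-.06+.03,-.035,z],[.06+.03,-.035,z],[.09,.035,z],[-.03,.035,z],[-.03,-.035,z]]
hk=[[.05,0,.018],[.05,0,.15],[-.05,0,.15],[-.063,0,.163]]
H=[.5746,-.261,.224];N=[.549,.277,.302];B=[.5877,-.2577,.23]
g=(0,255,0);r=(0,0,255)
A=np.hstack([ov(S,(230,148,45,37),[(H,hk,r),(B,tile(.1,.164),g)]),ov(S,(350,255,45,37),[(N,tile(.035,.11),g),(N,rk(.035),r)])])
C=np.hstack([ov(T,(365,162,45,37),[(H,hk,r),(B,tile(.1,.164),g)]),ov(T,(210,170,45,37),[(N,tile(.035,.11),g),(N,rk(.035),r)])])
cv2.imwrite('pics/ov.png',np.vstack([A,C]))
E
```

```text
(no output)
```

View pics/ov.png

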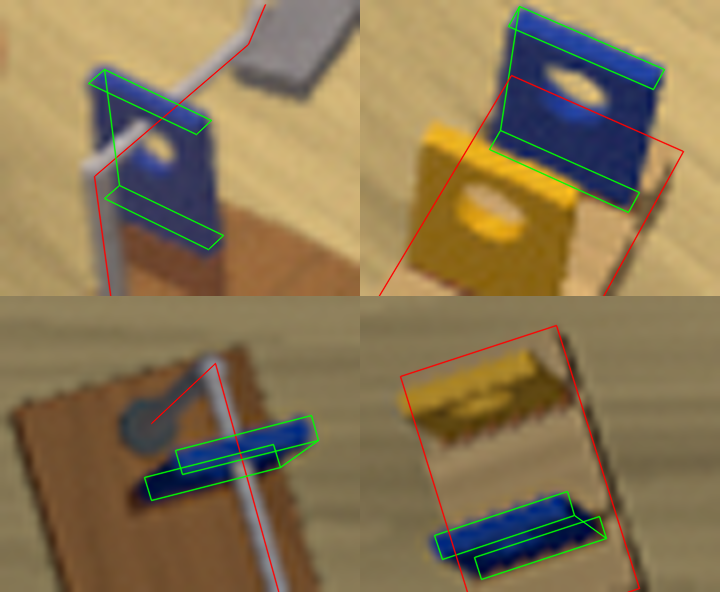

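```bash
python3 - <<'E'
from fit import *
S=cam('scene');T=cam('top')
f=lambda X,Y,x,y,k:np.array([x+(X+.5)/k-.5,y+(Y+.5)/k-.5])
ob=[(S,f(95,165,230,148,8),[.05,0,.15]),(S,f(245,41,230,148,8),[-.05,0,.15]),(S,f(222,27,225,145,6),[-.063,0,.163]),
(T,f(212,363-296,365,162,8),[.05,0,.15]),(T,f(252,264,360,160,6),[-.063,0,.163])]
for o in(ob,ob[:3],ob[3:]):
    r=least_squares(lambda p:np.concatenate([proj(c,pts(p,[L])[0])-u for c,u,L in o]),[.574,-.26,.23])
    q=r.x;d=np.array([.5877,-.2577])-q[:2];print('hook',q,np.round(r.fun,1),'first along/lat',d@[np.cos(q[2]),np.sin(q[2])],d@[-np.sin(q[2]),np.cos(q[2])])
E
```

```text
hook [ 0.57518288 -0.26130094  0.22817891] [-0.2  1.4  0.2  0.4  0.9 -1.1  0.4 -0.2  0.5 -0.1] first along/lat 0.01300722047618594 0.0006761826083517674
hook [ 0.57492289 -0.26317671  0.22528362] [-0.5  1.1 -0.1  0.1  0.6 -1.3] first along/lat 0.013677647224741452 0.0024841265077029232
hook [ 0.57475787 -0.25985373  0.22472846] [-0. -0.  0.  0.] first along/lat 0.013096632764783712 -0.000784467798361332
```

Overlay result: the rack tile wireframe matches (scene 377,268; top 230,199). The hook fits at (0.575, -0.261), yaw 0.226. The first tile is 13 mm towards the post, and the two cameras agree to about 3 mm. The new tile is at (0.549, 0.277), yaw 0.30. These are consistent with the given sizes, so I'll start moving.

Call:
jog_arm --deltas '[[[3.6,3.8,0,0,0,0,8.5],[7.2,7.7,0,0,0,0,8.5],[10.8,11.5,0,0,0,0,8.5],[14.4,15.4,0,0,0,0,8.5],[18,19.2,0,0,0,0,8.5],[21.6,23,0,0,0,0,8.5],[25.2,26.9,0,0,0,0,8.5],[28.8,30.7,0,0,0,0,8.5],[32.4,34.6,0,0,0,0,8.5],[36,38.4,0,0,0,0,8.5]]]' --force 60

```text
clock: 1.85
ee_pos: [0.5053, -0.2485, 0.4051]
tool_rot: [30.5, 89.9, -46.7]
force: [0.7, -0.9, 0.7]
gripper_width: 0.0848
```

Call:
jog_arm --deltas '[[[0.5,5.3,0,0,0,0.008,8.5],[0.9,10.5,0,0,0,0.016,8.5],[1.4,15.8,0,0,0,0.024,8.5],[1.8,21.1,0,0,0,0.032,8.5],[2.3,26.4,0,0,0,0.04,8.5],[2.7,31.6,0,0,0,0.048,8.5],[3.2,36.9,0,0,0,0.056,8.5],[3.6,42.2,0,0,0,0.064,8.5],[4.1,47.5,0,0,0,0.07,8.5],[4.5,52.7,0,0,0,0.078,8.5]]]'

```text
clock: 3.1
ee_pos: [0.5495, 0.2788, 0.4049]
tool_rot: [61.5, 90.0, -11.2]
force: [0.7, -0.4, 0.1]
gripper_width: 0.0849
```

```bash
python3 - <<'E'
from h import *
from scipy.spatial.transform import Rotation as Ro
r=readout.sense();M=Ro.from_euler('xyz',r['tool_rot'],degrees=True).as_matrix()
print(r['clock'],r['ee_pos'],M.round(3),r['joint_pos'].round(0))
E
```

```text
3.1 [0.54950163 0.27876284 0.40486356] [[ 0.001  0.955  0.297]
 [-0.     0.297 -0.955]
 [-1.     0.001  0.   ]] [   3.   30.  -44.   94.   22.   66. -120.]
```

Call:
jog_arm --deltas '[[[0,-0.1,-3,0,0,0,8.5],[0,-0.1,-6,0,0,0,8.5],[0,-0.1,-9,0,0,0,8.5],[0,-0.1,-11,0,0,0,8.5],[0,-0.1,-13,0,0,0,8.5],[0,-0.1,-14.5,0,0,0,8.5],[0,-0.1,-16,0,0,0,8.5],[0,-0.1,-17,0,0,0,8.5],[0,-0.1,-17.7,0,0,0,8.5],[0,-0.1,-17.7,0,0,0,8.5]]]'

```text
clock: 4.35
ee_pos: [0.5492, 0.2762, 0.2273]
tool_rot: [-80.8, 90.0, -153.5]
force: [-0.1, 0.2, 0.2]
gripper_width: 0.0851
```

```bash
python3 - <<'E'
from h import *
S=cam('scene');T=cam('top')
f=lambda c,x,y:cv2.resize(c['color'][y:y+75,x:x+75],None,fx=5,fy=5,interpolation=cv2.INTER_CUBIC)[...,::-1]
cv2.imwrite('pics/g1.png',np.hstack([f(S,335,230),f(T,195,150)]));print(readout.sense()['ee_pos'],readout.sense()['force'])
E
```

```text
[0.54945001 0.27643332 0.2281041 ] [-0.07160941  0.07139156 -0.81809796]
```

View pics/g1.png

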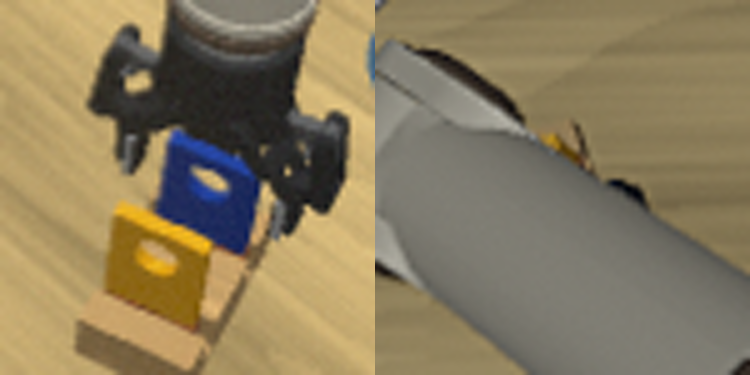

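The gripper straddles the blue tile: finger tips are at crop (130,165) and (285,230), with the tile between at (165–255,190). The yellow tile is clear. Closing now.

Call:
jog_arm --deltas '[[[0,0,0,0,0,0,7],[0,0,0,0,0,0,6.2],[0,0,0,0,0,0,5.6],[0,0,0,0,0,0,5],[0,0,0,0,0,0,5],[0,0,0,0,0,0,5],[0,0,0,0,0,0,5],[0,0,0,0,0,0,5],[0,0,0,0,0,0,5],[0,0,0,0,0,0,5]]]' --force 60

```text
clock: 5.7
ee_pos: [0.5495, 0.2767, 0.2284]
tool_rot: [112.3, 89.9, 39.6]
force: [-1.1, 1.3, 4.7]
gripper_width: 0.0552
```

Call:
jog_arm --deltas '[[[0,0,0.5,0,0,0,5],[0,0,1.2,0,0,0,5],[0,0,2,0,0,0,5],[0,0,3,0,0,0,5],[0,0,5,0,0,0,5],[0,0,8,0,0,0,5],[0,0,11,0,0,0,5],[0,0,14,0,0,0,5],[0,0,17.7,0,0,0,5],[0,0,17.7,0,0,0,5]]]'

```text
clock: 6.95
ee_pos: [0.5498, 0.2774, 0.4094]
tool_rot: [97.4, 89.6, 24.7]
force: [0.1, 0.2, -1.4]
gripper_width: 0.0555
```

```bash
python3 - <<'E'
from h import *
r=readout.sense();print(r['ee_pos'],r['force'],r['gripper_width'])
S=cam('scene')
u=proj(S,[.55,.277,.25]).astype(int);x,y=max(u[0]-50,0),max(u[1]-40,0)
print(u);cv2.imwrite('pics/g2.png',cv2.resize(S['color'][y:y+80,x:x+100],None,fx=6,fy=6,interpolation=cv2.INTER_CUBIC)[...,::-1])
E
```

```text
[0.54981969 0.27740008 0.40942169] [ 0.13701799  0.15100886 -1.39256582] 0.055514677942689564
[383 228]
```

View pics/g2.png

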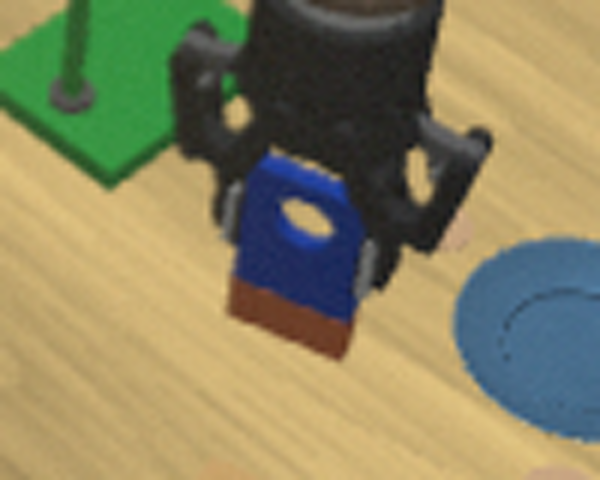

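The tile is held upright between the pads, hole at crop (307,218), terracotta foot level. Before the transit I'll check its height relative to the TCP, then carry it over.

```bash
python3 - <<'E'
from h import *
r=readout.sense();print(r['ee_pos'],r['tool_rot'],r['force'])
S=cam('scene');p=r['ee_pos']
a=.30
for n,L in(('hole',(0,0,-.142)),('botL',(.005,-.028,-.218)),('botR',(.005,.028,-.218)),('topL',(-.005,-.028,-.118))):
    X=p+[np.cos(a)*L[0]-np.sin(a)*L[1],np.sin(a)*L[0]+np.cos(a)*L[1],L[2]]
    print(n,((proj(S,X)-[333,188]+.5)*6-.5).round())
E
```

```text
[0.54937871 0.27667631 0.40716619] [91.24606855 89.7726701  18.54980756] [-0.09381566  0.45908478 -1.96193703]
hole [309. 220.]
botL [228. 315.]
botR [342. 363.]
topL [260. 151.]
```

Call:
jog_arm --deltas '[[[0,-2,2,0,0,0,5],[-0.5,-7,3,0,0,0,5],[-1.3,-13,3,0,0,-0.008,5],[-2,-19,3,0,0,-0.018,5],[-2.8,-25,3,0,0,-0.028,5],[-3.6,-31,3,0,0,-0.038,5],[-4.4,-37,3,0,0,-0.048,5],[-5.2,-43,3,0,0,-0.058,5],[-6,-49,3,0,0,-0.067,5],[-6.7,-54.9,3,0,0,-0.076,5]]]'

```text
clock: 8.3
ee_pos: [0.4811, -0.2745, 0.4335]
tool_rot: [-131.2, 89.9, 151.7]
force: [1.0, 0.3, -1.5]
gripper_width: 0.0551
```

Predicted tile points agree with the picture to 1–2 crop pixels. Next: down to the pre-hook pose.

Call:
jog_arm --deltas '[[[0,-1,-2,0,0,0,5],[0,-1,-4,0,0,0,5],[0,-1,-6,0,0,0,5],[0,-1,-8,0,0,0,5],[0,-1,-9.5,0,0,0,5],[0,-1,-11,0,0,0,5],[0,-1,-12,0,0,0,5],[0,-1,-13,0,0,0,5],[0,-1,-13.5,0,0,0,5],[0,-1,-13.5,0,0,0,5]]]'

```text
clock: 9.55
ee_pos: [0.4823, -0.2828, 0.2995]
tool_rot: [-147.7, 90.0, 135.2]
force: [0.3, -0.7, -1.5]
gripper_width: 0.055
```

```bash
python3 - <<'E'
from h import *
from fit import pts
from scipy.spatial.transform import Rotation as Ro
S=cam('scene');T=cam('top')
r=readout.sense();print(r['ee_pos'],r['force']);M=Ro.from_euler('xyz',r['tool_rot'],degrees=True).as_matrix();print(M.round(3))
H=[.575,-.261,.226]
d=r['ee_pos'][:2]-H[:2];c,s=np.cos(.226),np.sin(.226);print('along,lat',d@[c,s],d@[-s,c])
x,y=220,125;f=8
im=cv2.resize(S['color'][y:y+70,x:x+80],None,fx=f,fy=f,interpolation=cv2.INTER_CUBIC)[...,::-1].copy()
P=[*r['ee_pos'][:2],.226];zh=r['ee_pos'][2]-.142;t=np.linspace(0,2*np.pi,40)
for p,L,col in((H,[[.05,0,.15],[-.05,0,.15],[-.063,0,.163]],(0,0,255)),(P,np.c_[0*t+.005,.014*np.cos(t),zh+.014*np.sin(t)],(0,255,0))):
    q=(np.array([proj(S,X) for X in pts(p,L)])-[x,y]+.5)*f-.5
    cv2.polylines(im,[np.round(q).astype(int)],False,col,1,cv2.LINE_AA)
cv2.imwrite('pics/p1.png',im)
E
```

```text
[ 0.48248078 -0.28286045  0.30006967] [-0.38447391 -0.50563333 -1.62721015]
[[ 0.001  0.975  0.224]
 [-0.     0.224 -0.975]
 [-1.     0.001  0.   ]]
along,lat -0.09506501891421545 -0.0005727445284362288
```

View pics/p1.png

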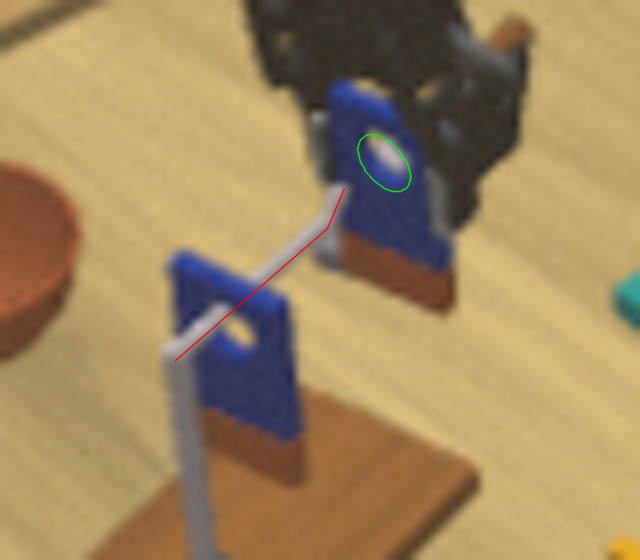

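```bash
python3 - <<'E'
from h import *
from fit import pts
from scipy.optimize import least_squares
S=cam('scene');x,y,f=220,125,8
q=lambda P,L:(np.array([proj(S,X) for X in pts(P,L)])-[x,y]+.5)*f-.5
e=readout.sense()['ee_pos']
# corners: bottom right near face, blue-bottom right near face(25mm up?), top-left far
L=lambda zc:[[.005,.028,zc-.05],[-.005,-.028,zc+.05]]
print('new pred',q([*e[:2],.226],L(e[2]-.168)).round(),'obs (452,314),(333,82)')
print('first pred',q([.5877,-.2577,.226],L(.114)).round(),'obs (302,486),(176,252)')
b=q([.575,-.261,.226],[[.05,0,.15],[-.05,0,.15],[-.063,0,.163]]).round();print('bar',b)
for n,P in(('+3lat',[.575-.00067,-.261+.0029,.226]),('+3along',[.575+.0029,-.261+.0007,.226])): print(n,q(P,[[.05,0,.15],[-.05,0,.15],[-.063,0,.163]]).round()-b)
print('z+3',q([.575,-.261,.226],[[.05,0,.153],[-.05,0,.153],[-.063,0,.166]]).round()-b)
E
python3 - <<'E'
import cv2,sys
sys.path.insert(0,'.')
from h import *
S=cam('scene');im=S['color'][140:175,225:275]
cv2.imwrite('pics/p2.png',cv2.resize(im,None,fx=15,fy=15,interpolation=cv2.INTER_CUBIC)[...,::-1])
E
```

```text
new pred [[445. 322.]
 [342.  82.]] obs (452,314),(333,82)
first pred [[295. 495.]
 [184. 253.]] obs (302,486),(176,252)
bar [[174. 361.]
 [327. 228.]
 [344. 188.]]
+3lat [[6. 2.]
 [6. 3.]
 [6. 3.]]
+3along [[-5.  4.]
 [-4.  4.]
 [-4.  4.]]
z+3 [[-1. -6.]
 [ 0. -5.]
 [ 0. -6.]]
```

View pics/p2.png

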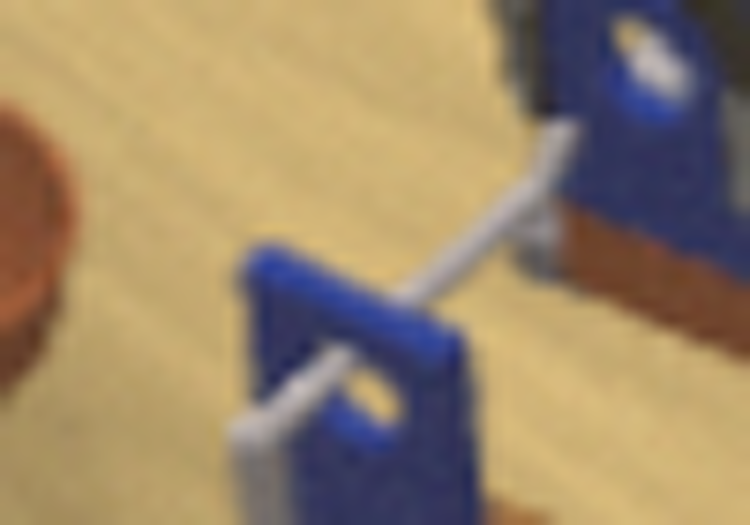

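This picture shows both tiles and the bar tip at crop (568,125). The new and first tiles have the same residuals against prediction (+7,-8 and +7,-9), so their relative position is good to about 1 mm. The first tile hangs centred on the bar at lateral +0.7 mm, so I'll shift +1 mm sideways and thread slowly.

Call:
jog_arm --deltas '[[[0.47,0.21,0,0,0,0,5],[0.95,0.32,0,0,0,0,5],[1.44,0.44,0,0,0,0,5],[1.93,0.55,0,0,0,0,5],[2.42,0.66,0,0,0,0,5],[2.9,0.77,-0.05,0,0,0,5],[3.3,0.86,-0.17,0,0,0,5],[3.69,0.95,-0.28,0,0,0,5],[4.08,1.04,-0.38,0,0,0,5],[4.08,1.04,-0.38,0,0,0,5]]]'

```text
clock: 11.0
ee_pos: [0.5234, -0.2722, 0.2958]
tool_rot: [143.8, 90.0, 66.7]
force: [-0.2, 0.4, -1.4]
gripper_width: 0.055
```

```bash
python3 - <<'E'
from h import *
S=cam('scene')
r=readout.sense();print(r['ee_pos'],r['force'])
d=r['ee_pos'][:2]-[.575,-.261];c,s=np.cos(.226),np.sin(.226);print('along,lat',d@[c,s],d@[-s,c])
cv2.imwrite('pics/p3.png',cv2.resize(S['color'][135:180,225:285],None,fx=12,fy=12,interpolation=cv2.INTER_CUBIC)[...,::-1])
E
```

```text
[ 0.52314013 -0.27229394  0.2958101 ] [ 0.35896795  0.480981   -1.14093071]
along,lat -0.05307186147298894 0.0006140746525328828
```

View pics/p3.png

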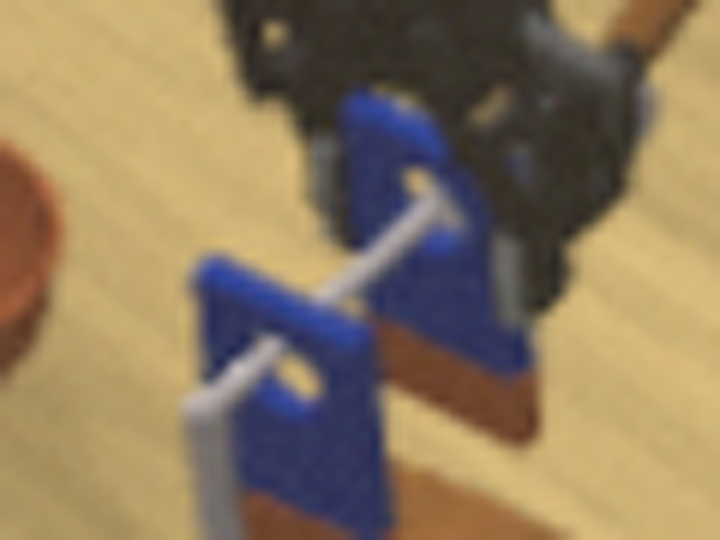

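The bar enters the hole centrally at crop (435,205), with no contact force. Continuing along the bar to s = -18 mm.

Call:
jog_arm --deltas '[[[0.29,0.07,-0.07,0,0,0,5],[0.54,0.12,-0.17,0,0,0,5],[0.78,0.18,-0.27,0,0,0,5],[1.02,0.23,-0.35,0,0,0,5],[1.27,0.29,-0.42,0,0,0,5],[1.76,0.4,-0.42,0,0,0,5],[2.24,0.52,-0.42,0,0,0,5],[2.73,0.63,-0.42,0,0,0,5],[3.41,0.78,-0.42,0,0,0,5],[3.41,0.78,-0.42,0,0,0,5]]]'

```text
clock: 12.3
ee_pos: [0.5579, -0.2641, 0.2918]
tool_rot: [95.4, 90.0, 18.4]
force: [-0.3, -0.2, -1.9]
gripper_width: 0.0554
```

Call:
jog_arm --deltas '[[[0,0,-0.2,0,0,0,5],[0,0,-0.4,0,0,0,5],[0,0,-0.5,0,0,0,5],[0,0,-0.6,0,0,0,5],[0,0,-0.7,0,0,0,5],[0,0,-0.75,0,0,0,5],[0,0,-0.8,0,0,0,5],[0,0,-0.85,0,0,0,5],[0,0,-0.85,0,0,0,5],[0,0,-0.85,0,0,0,5]]]'

```text
clock: 13.55
ee_pos: [0.5572, -0.2646, 0.2832]
tool_rot: [58.4, 90.0, -18.7]
force: [-0.3, -0.0, -1.8]
gripper_width: 0.0555
```

```bash
python3 - <<'E'
from h import *
r=readout.sense();print(r['ee_pos'],r['force'],r['torque'],r['tool_rot'])
d=r['ee_pos'][:2]-[.575,-.261];c,s=np.cos(.226),np.sin(.226);print('along,lat',d@[c,s],d@[-s,c])
E
```

```text
[ 0.5571979  -0.26458816  0.28324762] [-0.29026172 -0.01805672 -1.84827495] [0.02343094 0.03601306 0.02445023] [ 58.4018986   89.99419268 -18.66056618]
along,lat -0.01815343807603795 0.0004921933771240539
```

Call:
jog_arm --deltas '[[[0,0,-0.05,0,0,0,5],[0,0,-0.05,0,0,0,5],[0,0,-0.1,0,0,0,5],[0,0,-0.1,0,0,0,5],[0,0,-0.13,0,0,0,5],[0,0,-0.13,0,0,0,5],[0,0,-0.15,0,0,0,5],[0,0,-0.15,0,0,0,5],[0,0,-0.15,0,0,0,5],[0,0,-0.15,0,0,0,5]]]'

```text
clock: 14.8
ee_pos: [0.5573, -0.2646, 0.2821]
tool_rot: [30.1, 90.0, -46.9]
force: [-3.0, 0.2, 6.1]
gripper_width: 0.0553
```

Contact with the bar at the expected height (hole centre 0.140, force +6 N). I'll back off slightly and open.

Call:
jog_arm --deltas '[[[0,0,0.03,0,0,0,5],[0,0,0.05,0,0,0,5],[0,0,0.05,0,0,0,5.5],[0,0,0.05,0,0,0,5.7],[0,0,0.05,0,0,0,5.9],[0,0,0.05,0,0,0,6.2],[0,0,0.05,0,0,0,6.6],[0,0,0.05,0,0,0,7.2],[0,0,0.05,0,0,0,8],[0,0,0.05,0,0,0,8.5]]]' --force 20

```text
clock: 16.05
ee_pos: [0.5572, -0.2646, 0.2822]
tool_rot: [90.3, 90.0, 13.2]
force: [0.5, 0.7, -0.6]
gripper_width: 0.0853
```

```bash
python3 - <<'E'
from h import *
S=cam('scene')
r=readout.sense();print(r['ee_pos'],r['force'],r['gripper_width'])
cv2.imwrite('pics/p4.png',cv2.resize(S['color'][135:185,225:285],None,fx=12,fy=12,interpolation=cv2.INTER_CUBIC)[...,::-1])
E
```

```text
[ 0.5571959  -0.264572    0.28222128] [-0.40864556  0.04207189 -0.03653152] 0.08500333395839199
```

View pics/p4.png

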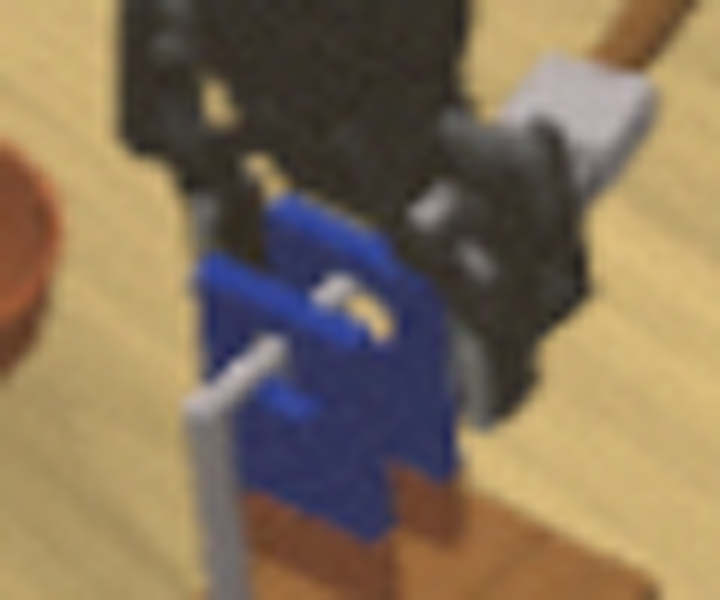

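The new tile hangs at crop (270–455,210–540), with the fingers open on both sides. The first tile's corner at (205,260) has not moved. Retreating straight up.

Call:
jog_arm --deltas '[[[0,0,0.5,0,0,0,8.5],[0,0,1.5,0,0,0,8.5],[0,0,2.5,0,0,0,8.5],[0,0,4,0,0,0,8.5],[0,0,6,0,0,0,8.5],[0,0,8,0,0,0,8.5],[0,0,10,0,0,0,8.5],[0,0,12,0,0,0,8.5],[0,0,14,0,0,0,8.5],[0,0,14,0,0,0,8.5]]]'

```text
clock: 17.35
ee_pos: [0.5578, -0.2646, 0.4245]
tool_rot: [50.5, 89.8, -26.6]
force: [0.2, 0.2, -0.1]
gripper_width: 0.0853
```

Call:
jog_arm --deltas '[[[-1,0,1,0,0,0,8.5],[-3,0,2,0,0,0,8.5],[-5,0,2,0,0,0,8.5],[-7,0,2,0,0,0,8.5],[-9,0,2,0,0,0,8.5],[-10,0,2,0,0,0,8.5],[-10,0,2,0,0,0,8.5],[-10,0,2,0,0,0,8.5],[-10,0,2,0,0,0,8.5],[-10,0,2,0,0,0,8.5]]]'

```text
clock: 18.6
ee_pos: [0.4576, -0.2644, 0.4421]
tool_rot: [151.1, 90.0, 74.1]
force: [0.6, 0.2, -0.5]
gripper_width: 0.085
```

```bash
python3 - <<'E'
from h import *
S=cam('scene')
r=readout.sense();print(r['clock'],r['ee_pos'],r['force'])
a=cv2.resize(S['color'][140:190,225:285],None,fx=7,fy=7,interpolation=cv2.INTER_CUBIC)
b=cv2.resize(S['color'][140:300,225:405],(378,350))
cv2.imwrite('pics/p5.png',np.hstack([a,b[:350]])[...,::-1])
S2=cam('scene');d=np.abs(S2['color'].astype(int)-S['color']).max(2)[140:190,225:285];print('motion diff',d.max(),(d>25).sum())
s0=cv2.imread('pics/scene0.png')[...,::-1].astype(int);D=(np.abs(s0-S['color']).max(2)>40).astype(np.uint8)
n,_,st,_=cv2.connectedComponentsWithStats(D);print([s.tolist() for s in st[1:] if s[4]>15])
E
```

```text
18.65 [ 0.45752926 -0.26444737  0.44209797] [ 0.23556827 -0.14895439  0.81242162]
motion diff 12 0
[[249, 0, 61, 119, 2965], [403, 0, 26, 7, 86], [407, 0, 52, 87, 787], [285, 7, 4, 13, 27], [268, 11, 15, 4, 27], [438, 61, 7, 7, 24], [404, 63, 29, 41, 358], [425, 70, 27, 32, 448], [247, 151, 17, 29, 201], [366, 256, 22, 25, 362]]
```

View pics/p5.png

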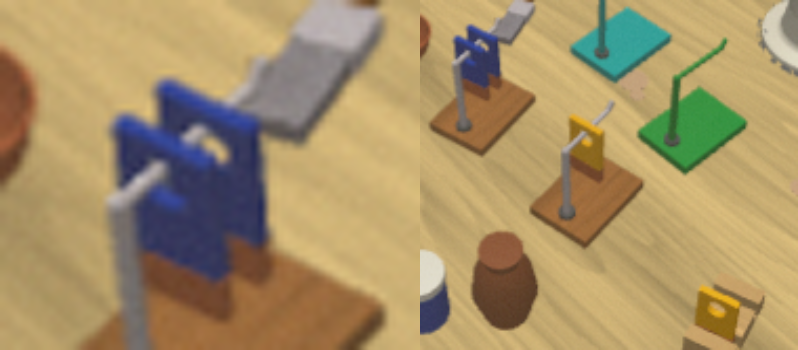

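Both blue tiles hang on the hook and are still. The only image changes are the arm, the vacated slot and the new tile. Handing in.

```bash
python3 -c "
from workcell import job
print(job.finish_job())"
```

```text
the job is handed in; nothing more can be done
None
```

The new blue tile now hangs by its hole on the blue hook, in front of the first blue tile. I gripped it by its side edges, drew it straight up out of the rack, threaded it over the bent end and set it down on the bar. The new tile sits about 18 mm from the bar's middle towards the free end, and about 31 mm in front of the first tile. The robot's clock stood at about 18.7 s of the 53 s allowed when I handed in.

- **Hanging freely:** two pictures after the retreat show no motion at the hook. The gripper was open and well clear, and the tool force was near zero.
- **Everything else:** compared with the starting picture, only the arm, the emptied slot and the new tile's place on the hook had changed. The first tile and both yellow tiles look unmoved.
- **Contact force:** setting the tile on the bar gave about 6 N upward, at the expected height. No larger force appeared in the end-of-move readings.
- **Disagreement:** the two cameras differed by about 3 mm on the hook's position. I set the threading by the new tile's position relative to the hanging one, which matched to about 1 mm.

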